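# Tighten the turntable's pivot screw

## Robot

A 6-joint arm with a two-finger parallel gripper is mounted at the origin on the work surface. World frame = base frame: x ahead of the robot, y to its left, z up, the work surface at z = 0. Lengths are in mm, angles in rad, forces in N, time in s.
With the tool pointing down it reaches from about 400 to 925 mm from the base axis. Payload 12.5 kg.
Tool frame: the origin (TCP) lies at the very end of the fingers, on their centre line; the grasp point (between the pads) lies 19 mm behind it; z points along the fingers, y is the line along which they close (so a half turn about z gives the same grasp; the last joint's range is limited). The gripper opens to 95 mm and grips with 3 to 60 N. Pads are 20 mm wide; open, the fingers measure 119 mm over their backs; the gripper's body (75 mm by 180 mm) begins 59 mm behind the grasp point.
Start: joints at [1.098, 0.491, 1.559, -0, 1.092, -0.106], TCP at [224.128, 583.449, 214.661] pointing down, gripper open.
Joint ranges: [-3.1, 3.1], [-0.84, 2.19], [0.05, 2.79], [-1.13, 4.28], [0.06, 2.93], [-2.69, 2.69]. Speed limits (rad/s): [2.22, 2.22, 2.79, 3.14, 3.14, 3.14].

## Interface

Orientations are given as [roll, pitch, yaw] about the fixed x, y, z axes, in that order (R = Rz(yaw) Ry(pitch) Rx(roll)).
In Python, from cell import * gives the robot as it stands.
- The arm moves only by the tool step_arm, never from a script. Its argument "plan" is a list of rows, each an object of numbers: "x", "y", "z": the shift along the tool's x, y, z in units of 25 mm (1.0 is 25 mm); "rx", "ry", "rz": the turn, a rotation vector about the tool's x, y, z in units of 0.1 rad (1.0 is 0.1 rad). In form: [{"x": .., "y": .., "z": .., "rx": .., "ry": .., "rz": ..}, ...]. A call has exactly 10 rows; each row shifts and turns the commanded pose from where the row before left it, along the tool's axes as they then stand; what a row does not reach is not made up. A row lasts 1/12 s, in which the tool goes at most 41.7 mm and 7.16 degrees, less where a joint would pass 70% of its speed; a pose out of reach is approached as far as the arm can. A call with a number of a shift or a turn outside -1 to 1 is refused whole. A call with a gripper value outside its range is refused whole. "jaw" is the closure, from -1 (fully open) to 1 (shut), so that 0 is half open, set as the call begins (left out, the last holds). The fingers move at their own pace and stop on an object; the grip force is fixed at half the most. Time passes only in rows, so rows that do not move let the fingers close, or fill a call up. It gives the time, the measured TCP pose, the force, the opening and the grip force at its end, in the units of the state.
- state(): the state, without advancing time (a new reading comes with each control period).
- read_camera(name): name is "scene" or "top" or "wrist"; returns a dict with "image" (420x560x3 uint8, red, green, blue), "depth" (420x560 float32, mm along the optical axis (not along the pixel's ray), 0 where there is no reading), "vfov" (degrees; the focal length in pixels is half the picture's height over the tangent of half this angle, whatever the lens; pixels are square), "cx", "cy" (the principal point, pixels), "R" (3x3) and "t" (3): a world point X has camera coordinates R X + t. Camera axes: x right, y down, z forward; pixel columns grow to the right and rows downward; lengths in mm; the calibration is good to about 2 mm. A picture is of the moment at which its call begins.
- job_done(): hands the job in; it is judged then, once.
The state is a dict: "t": time; "joints": joint angles; "qvel": joint speeds; "tau": joint torques, N m; "eef_pos": TCP position; "tcp_rot": TCP orientation; "ft_force": force on the tool from outside, world axes, zero at the start; "moment": the same for the moment, N m; "opening": opening from 0.0 (shut) to 1.0 (fully open); "grip_force": force on a finger pad.
Only numpy, scipy, OpenCV 4.12 (cv2) and the standard library are available. Lean on these libraries where they do the work, as an engineer would, in place of code of your own. Each camera call takes 0.05 s, during which the arm holds its last target. There are 200 camera calls.

## Task

The pivot screw in the middle of the turntable has worked loose. Take the screwdriver from the steel brush holder, set its blade into the screw's slot and, pressing down so that the blade stays fully in the slot, turn the screw clockwise until it stops, fully home. Then hang the screwdriver upright back in the brush holder and let go, leaving the seals, the seal case, the brush pot, the turntable and the holder where they are.

Things in the scene. Friction and masses are not known exactly. Their poses are not given: they have to be found in the camera images.
- driver_handle (a point): Centre of the screwdriver's square wooden handle, on the tool's axis: 28 x 28 mm, faces along this point's x and y, 70 mm tall; z points up the tool, away from the tip. The tool is 161 mm long, about 0.2 kg, and at first hangs upright, tip down, in the brush holder. Below the handle is a round steel collar, 46 mm across, 6 mm thick, its underside 41 mm below this point.
- driver_tip (a point): Middle of the lower edge of the screwdriver's blade, on the tool's axis, 126 mm below the handle's centre. The flat blade is 26 mm wide (along x), 4.5 mm thick (along y; 3.2 mm in the last 4 mm) and 15 mm tall; above it a 10 mm round shaft, then a boss that widens from 12 to 28 mm in the last 17 mm below the collar.
- screw_slot (a point): Middle of the slot's floor in the round brass pivot screw (head 54 mm across), on the screw's axis at the turntable's centre. The slot is 32 mm long (along x), 8.5 mm wide (along y), 8 mm deep, closed at its ends; z points up. This point is about 50 mm above the table when loose. The blade fits either way round, 2 mm to spare on each face, 3 mm at each end.
- screw (a joint): Turn of the screw in rad: grows as it turns clockwise seen from above; starts between 0 and 0.25 and stops hard at 1.3 (fully home). It sinks 5 mm per rad as it turns, so the blade must follow it down or it comes out of the slot. It takes about 0.2 N m to turn and stays where it is left.
- turntable: Fixed round beech turntable, 300 mm across, top 35 mm above the table, at varied yaw, its brake on so that it does not turn. Origin at the middle of its underside; the screw is at its centre.
- holder_mouth (a point): Middle of the 34 x 34 mm square hole in the top plate (76 x 76 x 6 mm) of the fixed stainless steel brush holder, at the plate's upper face, 95 mm above the table. Four posts carry it on an 80 mm foot, left or right of the turntable. The screwdriver goes in at any yaw and hangs with its collar flat on the plate, its tip 10 mm above the table.
- brush_pot_rim (a point): Middle of the mouth of the blue glazed brush pot, about 100 mm across and 110 mm tall, on the table at the side of the turntable away from the holder. Not to be disturbed.
- seal_a: Cylindrical stone seal, 34 mm across and 74 mm tall, standing on the turntable near its edge; origin at the middle of its underside. Not to be disturbed.
- seal_b: A second such stone seal, 34 mm across and 74 mm tall, also on the turntable. Not to be disturbed.
- seal_case: Grey plastic seal case, 55 x 85 x 37 mm tall, with a press button on one long side, lying on the turntable; origin at the middle of its underside. Not to be disturbed.
Things that resemble listed ones, but are neither listed nor needed, are in the scene too. What is shaped like the part that bears driver_handle but green is not meant.

How it is judged (in metres and radians):
On the way, in this order (a step that is already met when the one before it is completed fails the run):
1. the blade is seated in the slot of the still loose screw (z of driver_tip in the frame of screw_slot below 0.005 m and horizontal distance between driver_tip and screw_slot below 0.007 m and value of joint screw below 0.6 rad), for 0.1 s.
2. the screw is driven home with the blade still seated in it (z of driver_tip in the frame of screw_slot below 0.005 m and horizontal distance between driver_tip and screw_slot below 0.007 m and value of joint screw above 1.2 rad), for 0.1 s.
At the end, for the whole second after the job is handed in: The screw is turned to at least 1.2 rad (its stop is at 1.3); the screwdriver hangs in the brush holder, upright within 0.12 rad, its tip within 10 mm and its handle within 14 mm of the hole's axis, the handle's centre 131 to 142 mm above the table (collar on the plate); all is at rest and released (value of joint screw above 1.2 rad and horizontal distance between driver_tip and holder_mouth below 0.01 m and horizontal distance between driver_handle and holder_mouth below 0.014 m and height (world z) of driver_handle between 0.131 and 0.142 m and angle between driver_handle's own z axis and vertical below 0.12 rad and velocity of joint screw below 0.05 rad/s); the robot touches nothing.
It fails at once if the screw, short of its stop, is turned clockwise while the blade is not seated (tip more than 5 mm above the slot's floor, or over 7 mm off its axis) (velocity of joint screw above 0.12 rad/s and value of joint screw below 1.25 rad and not (z of driver_tip in the frame of screw_slot below 0.005 m and horizontal distance between driver_tip and screw_slot below 0.007 m)).
It fails at once if brush_pot is moved by more than 20 mm (distance of brush_pot_rim from where it was at the start of the episode above 0.02 m).
It fails at once if seal_a is moved by more than 20 mm (distance of seal_a from where it was at the start of the episode above 0.02 m).
It fails at once if seal_b is moved by more than 20 mm (distance of seal_b from where it was at the start of the episode above 0.02 m).
It fails at once if seal_case is moved by more than 20 mm (distance of seal_case from where it was at the start of the episode above 0.02 m).
It also fails if it takes over 64 s, if anything falls off the work surface, if the arm or the gripper's body presses on something with over 40 N, if the wrist force passes 120 N, or if a joint passes its speed limit or range.

## Working session

There is one attempt and no reset: what is moved stays moved. The work goes in short steps, Python scripts to look and compute and a tool call to move; the robot and the scene stay as the last step left them, time stands still between calls to the robot, and variables do not carry over. Pictures are saved under pics/ and viewed, at most 10 in all, crops included, and the job is handed in when it is done.

Besides the shell and the picture viewer there is one more tool, called after "Request:" as name([rows], argument=value, ...), one row to a line, values as JSON. step_arm: Moves the arm, as the interface text tells. Shifts and turns lie within -1 to 1; 1 stands for 25 mm of shift or 0.1 rad of turn. Its arguments: {"type":"object","properties":{"plan":{"type":"array","items":{"type":"object","properties":{"x":{"type":"number"},"y":{"type":"number"},"z":{"type":"number"},"rx":{"type":"number"},"ry":{"type":"number"},"rz":{"type":"number"}}}},"jaw":{"type":"number"}},"required":["plan"]}

```bash
mkdir -p pics; ls; cat > h.py <<'E'
from cell import *
import numpy as np, cv2, pickle
def grab(n):
    c=read_camera(n); pickle.dump(c,open(f'{n}.pkl','wb')); return c
def load(n): return pickle.load(open(f'{n}.pkl','rb'))
def cloud(c):
    d=c['depth'];H,W=d.shape;f=H/2/np.tan(np.radians(c['vfov'])/2)
    v,u=np.mgrid[:H,:W]
    P=np.stack([(u-c['cx'])*d/f,(v-c['cy'])*d/f,d],-1)
    X=(P-np.array(c['t']))@np.array(c['R']); X[d==0]=np.nan
    return X
def save(img,n): cv2.imwrite(f'pics/{n}.png',img[:,:,::-1])
E
python3 - <<'E'
from h import *
print(state())
s=grab('scene');t=grab('top')
for c in(s,t): print(c['R'],c['t'],c['vfov'])
save(t['image'],'top0');save(s['image'],'scene0')
E
```

```text
pics
{'t': 0.0, 'joints': array([ 1.09842115e+00,  4.91537432e-01,  1.55946201e+00, -2.82203503e-05,
        1.09172016e+00, -1.05598950e-01]), 'qvel': array([-0.00135481, -0.00048442,  0.00056615,  0.00090481,  0.0003446 ,
       -0.00030894]), 'tau': array([ 1.43709497e-05, -6.12646794e+01, -2.58168536e+01,  6.93400414e-02,
        4.82434581e-02, -7.61114802e-05]), 'eef_pos': array([223.99701459, 583.20609822, 214.07117672]), 'tcp_rot': array([-3.14046934e+00, -9.38945818e-05,  2.77482940e+00]), 'ft_force': array([ 0.51526842, -0.31511022,  0.2538401 ]), 'moment': array([-0.0051338 ,  0.02775224,  0.02240327]), 'grip_force': 0.0, 'opening': 0.9994497129361795}
[[ 0.82745044  0.56146159  0.00930898]
 [ 0.40602471 -0.58676025 -0.70061141]
 [-0.38790425  0.5835009  -0.7134823 ]] [-438.04681685 -133.84373198 1157.91161276] 56.90535849734989
[[ 0.00113681 -0.99984641  0.01748908]
 [-0.9948434  -0.00290446 -0.10138136]
 [ 0.10141659 -0.01728364 -0.9946939 ]] [  -6.01008156  538.74379463 1317.48026797] 48.03275792248597
```

View pics/top0.png

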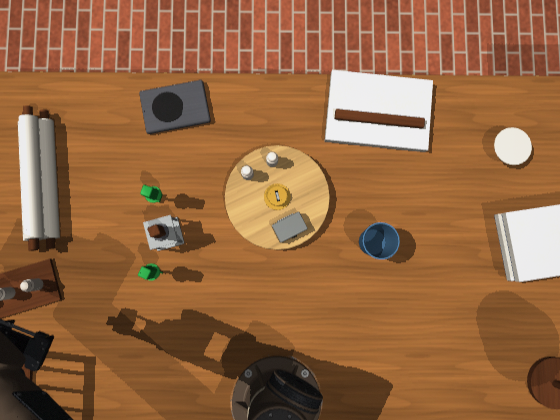

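View pics/scene0.png

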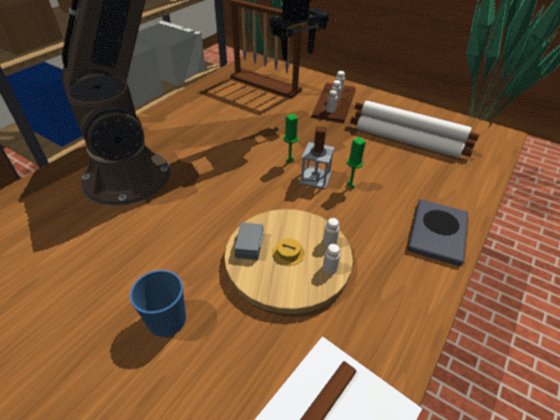

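The driver could be confused with four things in the top view: the brown handle in the steel holder (157,231), the green look-alikes at (151,193) and (149,273), and the brown stick on the paper (380,118). I choose the one in the holder. The screw is at (277,196), the seals at (247,172) and (272,158), the case at (291,227) and the pot at (380,241).

```bash
python3 - <<'E'
from h import *
t=load('top');s=load('scene')
a=cv2.resize(t['image'][180:290,120:220],(400,440),interpolation=cv2.INTER_CUBIC)
b=cv2.resize(t['image'][146:250,225:330],(400,440),interpolation=cv2.INTER_CUBIC)
save(np.hstack([a,b]),'crop1')
X=cloud(t)
def reg(n,u0,u1,v0,v1,lo,hi):
    P=X[v0:v1,u0:u1].reshape(-1,3);P=P[(P[:,2]>lo)&(P[:,2]<hi)]
    r=cv2.minAreaRect(P[:,:2].astype(np.float32)) if len(P)>3 else None
    print(n,len(P),P.mean(0).round(1),P.min(0).round(1),P.max(0).round(1),r)
reg('handle',135,190,212,255,150,190)
reg('plate',135,190,212,255,88,102)
reg('screw',255,300,175,215,48,75)
reg('seals a',235,260,160,182,95,130)
reg('seals b',261,285,146,170,95,130)
reg('case',270,315,205,245,60,90)
reg('pot',350,410,215,270,100,130)
reg('green1',135,170,180,205,110,190)
reg('green2',135,170,262,285,110,190)
XS=cloud(s)
X=XS
reg('S handle',310,330,122,165,139,190)
reg('S plate',295,340,140,190,88,102)
reg('S screw',268,312,228,270,50,75)
E
```

```text
handle 137 [467.3 311.9 168.3] [452.1 296.7 151. ] [483.4 329.6 175. ] ((467.9527893066406, 313.9921569824219), (29.12548065185547, 28.435335159301758), 25.995277404785156)
plate 602 [466.6 311.2  95.1] [423.1 267.8  88.4] [515.  361.7 102. ] ((467.60369873046875, 314.50726318359375), (77.06169891357422, 77.80081176757812), 16.27794647216797)
screw 305 [568.2  -3.5  56.2] [517.3 -61.1  48.1] [598.6  25.   73.7] ((550.0663452148438, -14.250694274902344), (105.90618133544922, 52.928165435791016), 34.074649810791016)
seals a 85 [634.7  84.  105.1] [621.7  71.1  95. ] [648.4  98.5 115.5] ((634.8222045898438, 84.75001525878906), (26.694568634033203, 26.573789596557617), 45.84247589111328)
seals b 84 [672.5  14.8 105.6] [659.3   3.2  97.1] [687.7  27.9 114.1] ((673.5113525390625, 15.545350074768066), (28.37688636779785, 24.57419776916504), 0.3314065933227539)
case 627 [484.3 -34.   70.7] [443.1 -83.2  60.4] [526.2  13.6  79.7] ((484.1074523925781, -34.63172912597656), (59.32086181640625, 85.3984603881836), 26.66301918029785)
pot 219 [ 445.3 -281.5  108.3] [ 397.2 -326.   100. ] [ 493.5 -22
[... 281 characters left out ...]
89062)
green2 180 [362.  333.1 151. ] [344.8 319.1 110.3] [378.5 353.6 166.4] ((361.77203369140625, 336.9599609375), (29.95986557006836, 27.846527099609375), 65.52217102050781)
S handle 162 [471.  302.6 160.3] [452.8 290.8 139.2] [485.1 325.3 173.5] ((467.8141784667969, 308.9622802734375), (28.05557632446289, 29.98672866821289), 24.352046966552734)
S plate 376 [470.  302.4  95.8] [378.8 263.8  88.4] [513.6 357.9 101.9] ((446.03936767578125, 309.4784240722656), (117.40660858154297, 90.13575744628906), 15.626591682434082)
S screw 370 [572.5  -5.1  56.3] [544.3 -30.8  50.1] [598.5  23.7  61.1] ((571.4656982421875, -3.5833377838134766), (54.32777786254883, 53.692291259765625), 7.061931133270264)
```

View pics/crop1.png

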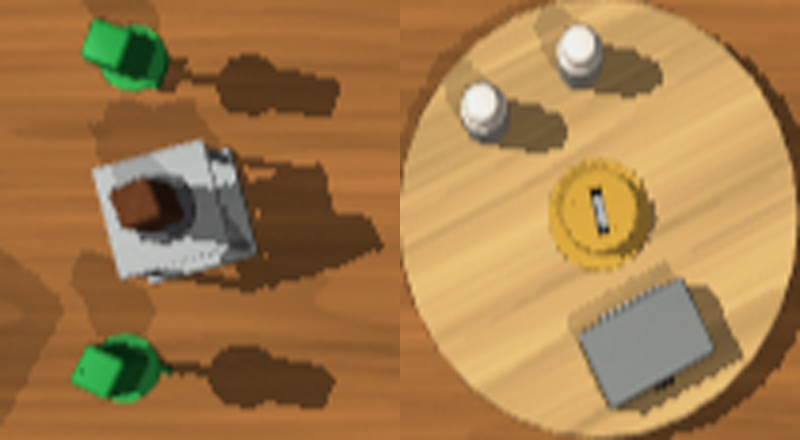

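The crop confirms the brown square handle in the steel holder, centred at about (468,312) with yaw about 25°. The slot runs nearly along world x, at about 10°.

Request:
step_arm([
  {"rz":0.77,"z":-0.1},
  {"rz":0.77,"z":-0.1},
  {"rz":0.77,"z":-0.1},
  {"rz":0.77,"z":-0.1},
  {"rz":0.77,"z":-0.1},
  {"rz":0.77,"z":-0.1},
  {"rz":0.77,"z":-0.1},
  {"rz":0.77,"z":-0.1},
  {"rz":0.77,"z":-0.1},
  {"rz":0.77,"z":-0.1},
], jaw=-1)

```text
schema error: expected keys x, y, z, rx, ry, rz
```

Request:
step_arm([
  {"x":-0.95,"y":0.3},
  {"x":-0.95,"y":0.3},
  {"x":-0.95,"y":0.3},
  {"x":-0.95,"y":0.3},
  {"x":-0.95,"y":0.3},
  {"x":-0.95,"y":0.3},
  {"x":-0.95,"y":0.3},
  {"x":-0.95,"y":0.3},
  {"x":-0.95,"y":0.3},
  {"x":-0.95,"y":0.3},
])

```text
schema error: expected keys x, y, z, rx, ry, rz
```

```bash
cat >> h.py <<'E'
from scipy.spatial.transform import Rotation as Ro
def go(x,y,z,yaw=None):
    "units still to go, shift given in the tool axes after turning to yaw first"
    s=state();p=s['eef_pos'];r=s['tcp_rot'];R=Ro.from_euler('xyz',r)
    T=R if yaw is None else Ro.from_euler('xyz',[np.pi,0,yaw])
    print('t',round(s['t'],2),'pos',p.round(1),'rot',r.round(4),'open',round(s['opening'],3),'F',s['ft_force'].round(1),'q6',s['joints'][5].round(2))
    print('shift units',(T.inv().apply(np.array([x,y,z])-p)/25).round(2),'rotvec units',((R.inv()*T).as_rotvec()/.1).round(2))
E
python3 - <<'E'
from h import *
go(468,312,230,np.radians(115.3))
c=grab('wrist');save(c['image'],'wrist1')
X=cloud(c)
m=(X[...,2]>168)&(X[...,2]<180)
for cm in [m&(abs(X[...,0]-468)<35)&(abs(X[...,1]-312)<35)]:
    P=X[cm];print(len(P), P.mean(0) if len(P) else 0)
    if len(P)>3: print(cv2.minAreaRect(P[:,:2].astype(np.float32)))
E
```

```text
t 0.1 pos [224.  583.2 214.1] rot [-3.1405e+00 -1.0000e-04  2.7748e+00] open 1.002 F [ 0.8 -0.3 -0.5] q6 -0.11
shift units [-13.98   4.19  -0.64] rotvec units [-0.01  0.    7.62]
0 0
```

View pics/wrist1.png

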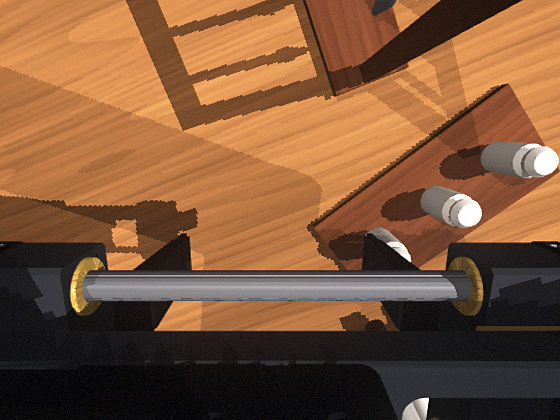

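The moves were refused because every row needs all six keys. So this wrist picture still shows the start position, over the side rack with its seals at upper right.

Request:
step_arm([
  {"x":0,"y":0,"z":-0.1,"rx":0,"ry":0,"rz":0.76},
  {"x":0,"y":0,"z":-0.1,"rx":0,"ry":0,"rz":0.76},
  {"x":0,"y":0,"z":-0.1,"rx":0,"ry":0,"rz":0.76},
  {"x":0,"y":0,"z":-0.1,"rx":0,"ry":0,"rz":0.76},
  {"x":0,"y":0,"z":-0.1,"rx":0,"ry":0,"rz":0.76},
  {"x":0,"y":0,"z":-0.1,"rx":0,"ry":0,"rz":0.76},
  {"x":0,"y":0,"z":-0.1,"rx":0,"ry":0,"rz":0.76},
  {"x":0,"y":0,"z":-0.1,"rx":0,"ry":0,"rz":0.76},
  {"x":0,"y":0,"z":-0.1,"rx":0,"ry":0,"rz":0.76},
  {"x":0,"y":0,"z":-0.1,"rx":0,"ry":0,"rz":0.76},
], jaw=-1)

```text
t: 0.98
eef_pos: [224.1, 583.3, 239.5]
tcp_rot: [-3.141, 0.0, 2.011]
ft_force: [-0.0, 1.1, -0.1]
opening: 1.002
grip_force: 0.0
```

Request:
step_arm([
  {"x":-0.95,"y":0.3,"z":0,"rx":0,"ry":0,"rz":0},
  {"x":-0.95,"y":0.3,"z":0,"rx":0,"ry":0,"rz":0},
  {"x":-0.95,"y":0.3,"z":0,"rx":0,"ry":0,"rz":0},
  {"x":-0.95,"y":0.3,"z":0,"rx":0,"ry":0,"rz":0},
  {"x":-0.95,"y":0.3,"z":0,"rx":0,"ry":0,"rz":0},
  {"x":-0.95,"y":0.3,"z":0,"rx":0,"ry":0,"rz":0},
  {"x":-0.95,"y":0.3,"z":0,"rx":0,"ry":0,"rz":0},
  {"x":-0.95,"y":0.3,"z":0,"rx":0,"ry":0,"rz":0},
  {"x":-0.95,"y":0.3,"z":0,"rx":0,"ry":0,"rz":0},
  {"x":-0.95,"y":0.3,"z":0,"rx":0,"ry":0,"rz":0},
])

```text
t: 1.82
eef_pos: [394.5, 400.2, 239.5]
tcp_rot: [-3.141, 0.0, 2.015]
ft_force: [0.8, -0.4, -0.2]
opening: 0.999
grip_force: 0.0
```

```bash
python3 - <<'E'
from h import *
go(468,312,230,np.radians(115.3))
c=grab('wrist');save(c['image'],'wrist2')
X=cloud(c)
for lo,hi,n in [(166,180,'handle'),(90,100,'plate')]:
    P=X[(X[...,2]>lo)&(X[...,2]<hi)&(abs(X[...,0]-468)<65)&(abs(X[...,1]-312)<65)]
    print(n,len(P),P.mean(0) if len(P) else 0)
    if len(P)>3: print(cv2.minAreaRect(P[:,:2].astype(np.float32)))
E
```

```text
t 1.82 pos [394.5 400.2 239.5] rot [-3.1414  0.      2.0148] open 0.999 F [ 0.8 -0.4 -0.2] q6 0.23
shift units [-4.44  1.15  0.38] rotvec units [-0.    0.    0.02]
handle 49 [461.42598001 326.13642737 167.23360094]
((462.1667785644531, 326.5301818847656), (24.26134490966797, 1.8713300228118896), 24.545011520385742)
plate 1263 [462.24080882 306.30016394  95.23278014]
((468.02850341796875, 314.5187683105469), (76.24606323242188, 77.72605895996094), 15.982151985168457)
```

View pics/wrist2.png

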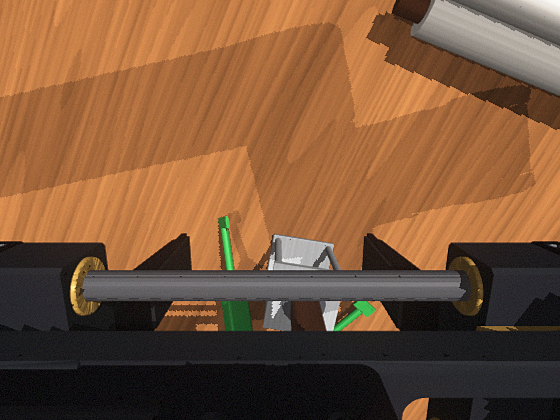

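The wrist view shows the holder at (300,270) between the fingers, with the green look-alikes clear on either side at (235,280) and (360,310). Plate centre comes out at (468,314.5) and the handle face gives (468,314).

Request:
step_arm([
  {"x":-0.874,"y":0.236,"z":0,"rx":0,"ry":0,"rz":0},
  {"x":-0.874,"y":0.236,"z":0,"rx":0,"ry":0,"rz":0},
  {"x":-0.874,"y":0.236,"z":0,"rx":0,"ry":0,"rz":0},
  {"x":-0.874,"y":0.236,"z":0,"rx":0,"ry":0,"rz":0},
  {"x":-0.874,"y":0.236,"z":0,"rx":0,"ry":0,"rz":0.02},
  {"x":0,"y":0,"z":0,"rx":0,"ry":0,"rz":0},
  {"x":0,"y":0,"z":0.6,"rx":0,"ry":0,"rz":0},
  {"x":0,"y":0,"z":0.6,"rx":0,"ry":0,"rz":0},
  {"x":0,"y":0,"z":0.6,"rx":0,"ry":0,"rz":0},
  {"x":0,"y":0,"z":0.5,"rx":0,"ry":0,"rz":0},
])

```text
t: 2.7
eef_pos: [466.9, 315.4, 181.1]
tcp_rot: [-3.141, -0.0, 2.013]
ft_force: [-0.3, 0.5, 0.7]
opening: 0.999
grip_force: 0.0
```

Request:
step_arm([
  {"x":0,"y":0,"z":0.5,"rx":0,"ry":0,"rz":0},
  {"x":0,"y":0,"z":0.5,"rx":0,"ry":0,"rz":0},
  {"x":0,"y":0,"z":0.5,"rx":0,"ry":0,"rz":0},
  {"x":0,"y":0,"z":0.5,"rx":0,"ry":0,"rz":0},
  {"x":0,"y":0,"z":0.36,"rx":0,"ry":0,"rz":0},
  {"x":0,"y":0,"z":0.2,"rx":0,"ry":0,"rz":0},
  {"x":0,"y":0,"z":0,"rx":0,"ry":0,"rz":0},
  {"x":0,"y":0,"z":0,"rx":0,"ry":0,"rz":0},
  {"x":0,"y":0,"z":0,"rx":0,"ry":0,"rz":0},
  {"x":0,"y":0,"z":0,"rx":0,"ry":0,"rz":0},
])

```text
t: 3.53
eef_pos: [467.6, 315.4, 118.8]
tcp_rot: [3.141, -0.0, 2.013]
ft_force: [-0.3, -0.9, 0.5]
opening: 1.002
grip_force: 0.0
```

Request:
step_arm([
  {"x":0,"y":0,"z":0,"rx":0,"ry":0,"rz":0},
  {"x":0,"y":0,"z":0,"rx":0,"ry":0,"rz":0},
  {"x":0,"y":0,"z":0,"rx":0,"ry":0,"rz":0},
  {"x":0,"y":0,"z":0,"rx":0,"ry":0,"rz":0},
  {"x":0,"y":0,"z":0,"rx":0,"ry":0,"rz":0},
  {"x":0,"y":0,"z":0,"rx":0,"ry":0,"rz":0},
  {"x":0,"y":0,"z":0,"rx":0,"ry":0,"rz":0},
  {"x":0,"y":0,"z":0,"rx":0,"ry":0,"rz":0},
  {"x":0,"y":0,"z":0,"rx":0,"ry":0,"rz":0},
  {"x":0,"y":0,"z":0,"rx":0,"ry":0,"rz":0},
], jaw=1)

```text
t: 4.37
eef_pos: [467.5, 315.2, 118.1]
tcp_rot: [3.141, -0.0, 2.013]
ft_force: [0.8, 0.3, 0.3]
opening: 0.355
grip_force: 0.0
```

Request:
step_arm([
  {"x":0,"y":0,"z":0,"rx":0,"ry":0,"rz":0},
  {"x":0,"y":0,"z":0,"rx":0,"ry":0,"rz":0},
  {"x":0,"y":0,"z":0,"rx":0,"ry":0,"rz":0},
  {"x":0,"y":0,"z":0,"rx":0,"ry":0,"rz":0},
  {"x":0,"y":0,"z":0,"rx":0,"ry":0,"rz":0},
  {"x":0,"y":0,"z":-0.1,"rx":0,"ry":0,"rz":0},
  {"x":0,"y":0,"z":-0.2,"rx":0,"ry":0,"rz":0},
  {"x":0,"y":0,"z":-0.2,"rx":0,"ry":0,"rz":0},
  {"x":0,"y":0,"z":0,"rx":0,"ry":0,"rz":0},
  {"x":0,"y":0,"z":0,"rx":0,"ry":0,"rz":0},
])

```text
t: 5.2
eef_pos: [467.6, 315.3, 131.1]
tcp_rot: [3.141, -0.0, 2.013]
ft_force: [-0.1, -0.5, -2.9]
opening: 0.291
grip_force: 29.8
```

Request:
step_arm([
  {"x":0,"y":0,"z":-0.45,"rx":0,"ry":0,"rz":0},
  {"x":0,"y":0,"z":-0.45,"rx":0,"ry":0,"rz":0},
  {"x":0,"y":0,"z":-0.45,"rx":0,"ry":0,"rz":0},
  {"x":0,"y":0,"z":-0.45,"rx":0,"ry":0,"rz":0},
  {"x":0,"y":0,"z":-0.45,"rx":0,"ry":0,"rz":0},
  {"x":0,"y":0,"z":-0.45,"rx":0,"ry":0,"rz":0},
  {"x":0,"y":0,"z":-0.45,"rx":0,"ry":0,"rz":0},
  {"x":0,"y":0,"z":-0.45,"rx":0,"ry":0,"rz":0},
  {"x":0,"y":0,"z":-0.45,"rx":0,"ry":0,"rz":0},
  {"x":0,"y":0,"z":-0.45,"rx":0,"ry":0,"rz":0},
])

```text
t: 6.03
eef_pos: [467.3, 315.1, 243.6]
tcp_rot: [-3.141, -0.0, 2.013]
ft_force: [0.3, 0.4, -2.5]
opening: 0.296
grip_force: 29.8
```

```bash
python3 - <<'E'
from h import *
go(571.5,-3.5,243,np.radians(99.5))
c=grab('scene');t=grab('top')
a=cv2.resize(c['image'][60:200,240:380],(400,400),interpolation=cv2.INTER_CUBIC)
b=cv2.resize(load('scene')['image'][215:285,255:325],(400,400),interpolation=cv2.INTER_CUBIC)
save(np.hstack([a,b]),'lift')
X=cloud(c)
P=X[60:220,240:400].reshape(-1,3);P=P[(abs(P[:,0]-468)<30)&(abs(P[:,1]-314)<30)&(P[:,2]>105)]
for z in range(105,240,5):
    q=P[(P[:,2]>=z)&(P[:,2]<z+5)]
    if len(q): print(z,len(q),q.mean(0).round(1),np.ptp(q,axis=0).round(1))
# slot: dark/low pixels in screw head in both views
for n,im in (('scene',c),('top',t)):
    X=cloud(im);d=np.hypot(X[...,0]-571.5,X[...,1]+3.5)
    m=(d<24)&(X[...,2]<55.5); Q=X[m]
    print(n,'head z',np.nanmedian(X[(d<24)][:,2]),len(Q),Q.mean(0) if len(Q) else '',cv2.minAreaRect(Q[:,:2].astype(np.float32)) if len(Q)>3 else '')
    rim=X[(d<40)&(X[...,2]>55)&(X[...,2]<62)]
    print(' rim',cv2.minEnclosingCircle(rim[:,:2].astype(np.float32)),len(rim))
E
```

```text
t 6.03 pos [467.3 315.1 243.6] rot [-3.1414 -0.      2.0128] open 0.296 F [ 0.3  0.4 -2.5] q6 0.03
shift units [-13.26   2.01   0.02] rotvec units [-0.   -0.    2.76]
135 9 [470.  311.  137.5] [17.8  8.5  4.3]
140 17 [467.8 308.9 142.3] [24.8 12.1  4.7]
145 15 [468.5 309.4 147. ] [22.7 12.1  4.3]
150 12 [468.  308.5 151.8] [21.3 13.2  4.4]
155 6 [469.8 307.  157.7] [6.5 2.3 4.3]
160 5 [469.9 308.  162.7] [5.4 8.4 2.4]
165 7 [470.8 307.9 167.9] [5.3 8.2 4.4]
170 6 [468.6 307.1 172.2] [6.1 5.9 3.4]
175 9 [468.  308.  177.6] [9.4 4.5 4.3]
180 3 [469.7 307.8 182.4] [4.7 3.9 2. ]
185 7 [469.4 308.1 187.3] [5.2 7.2 3.8]
190 6 [469.5 308.8 192.3] [7.1 6.3 3.6]
195 6 [468.4 308.1 196.7] [7.8 5.7 2.6]
200 7 [469.8 307.4 202.2] [9.1 3.8 3.6]
205 5 [471.6 304.5 208.4] [9.5 6.7 2.8]
210 7 [471.2 301.2 213.2] [12.4 11.3  3.6]
215 1 [477.1 298.3 216.1] [0. 0. 0.]
220 22 [474.8 296.1 222.9] [39.9 28.3  4. ]
225 76 [471.9 303.1 227.1] [44.3 42.9  4.4]
230 20 [472.5 299.1 232.7] [22.9 15.2  4.9]
235 18 [474.6 299.6 237.5] [21.2 14.3  4.7]
scene head z 56.77218265327098 69 [572.82007421  -3.54804926  50.75660839] ((573.2219848632812, -4.335990905761719), (35.127071380615234, 44.38981628417969), 33.745025634765625)
 rim ((572.3328857421875, -3.5037481784820557), 28.254865646362305) 291
top head z 55.314643029232535 122 [571.69348537  -3.46682299  52.24363736] ((572.5004272460938, -3.1072444915771484), (45.19704055786133, 44.9463996887207), 0.17942704260349274)
 rim ((572.1049194335938, 0.3724869191646576), 27.045873641967773) 163
```

View pics/lift.png

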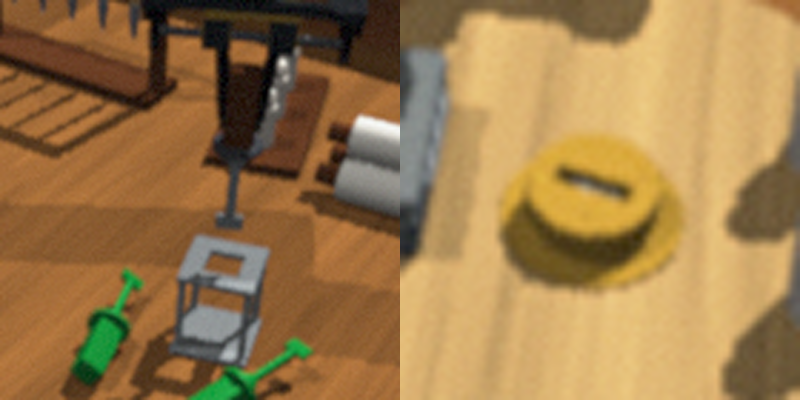

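Lifted: the blade is seen face-on to the scene camera (crop 230,215), so its width lies along tool y (world yaw about 25°). The slot shows clearly on the brass head. Next I fit the slot and blade lines.

```bash
cat >> h.py <<'E'
def onplane(c,u,v,z):
    H=c['image'].shape[0];f=H/2/np.tan(np.radians(c['vfov'])/2);R=np.array(c['R']);t=np.array(c['t'])
    d=np.stack([(u-c['cx'])/f,(v-c['cy'])/f,np.ones(len(u))],-1)@R; o=-R.T@t
    return o+d*((z-o[2])/d[:,2])[:,None]
def pca(P):
    m=P.mean(0);_,s,V=np.linalg.svd(P-m,full_matrices=False);return m,np.degrees(np.arctan2(V[0,1],V[0,0]))%180,s/np.sqrt(len(P))*np.sqrt(12)
def slot(c,z=57.5,xy=(572,-3.5)):
    v,u=np.mgrid[:420,:560];u=u.ravel();v=v.ravel()
    P=onplane(c,u,v,z);d=np.hypot(P[:,0]-xy[0],P[:,1]-xy[1])
    im=c['image'].reshape(-1,3).astype(int);w=np.clip(150-im[:,0],0,None)
    yel=(im[:,0]-im[:,2]>60)
    k=(d<20)&~yel
    print('slot',k.sum(),pca(P[k][:,:2]))
    h=(d<38)&yel
    return P[k]
E
python3 - <<'E'
from h import *
for n in('scene','top'):
    c=load(n);slot(c)
c=load('scene');X=cloud(c)
P=X[60:220,240:400].reshape(-1,3);P=P[(abs(P[:,0]-468)<30)&(abs(P[:,1]-314)<30)]
q=P[(P[:,2]>137)&(P[:,2]<150)];print('blade',pca(q[:,:2]))
E
```

```text
slot 16 (array([570.66346898,  -2.59684785]), np.float64(11.194028615024841), array([23.81357945,  4.51616043]))
slot 28 (array([ 5.70560005e+02, -2.15054123e-01]), np.float64(13.636808612678465), array([29.02950403,  7.58051769]))
blade (array([468.82676164, 309.51481183]), np.float64(23.537192985244218), array([28.05407363,  5.33406512]))
```

Request:
step_arm([
  {"x":0,"y":0,"z":0,"rx":0,"ry":0,"rz":0.8},
  {"x":0,"y":0,"z":0,"rx":0,"ry":0,"rz":0.8},
  {"x":0,"y":0,"z":0,"rx":0,"ry":0,"rz":0.7},
  {"x":-0.8,"y":0.09,"z":0,"rx":0,"ry":0,"rz":0},
  {"x":-0.8,"y":0.09,"z":0,"rx":0,"ry":0,"rz":0},
  {"x":-0.8,"y":0.09,"z":0,"rx":0,"ry":0,"rz":0},
  {"x":-0.8,"y":0.09,"z":0,"rx":0,"ry":0,"rz":0},
  {"x":-0.8,"y":0.09,"z":0,"rx":0,"ry":0,"rz":0},
  {"x":-0.8,"y":0.09,"z":0,"rx":0,"ry":0,"rz":0},
  {"x":-0.8,"y":0.09,"z":0,"rx":0,"ry":0,"rz":0},
])

```text
t: 6.97
eef_pos: [512.2, 180.6, 242.2]
tcp_rot: [-3.141, -0.0, 1.783]
ft_force: [0.7, 0.5, -1.4]
opening: 0.296
grip_force: 29.8
```

Request:
step_arm([
  {"x":-0.8,"y":0.09,"z":0,"rx":0,"ry":0,"rz":0},
  {"x":-0.8,"y":0.09,"z":0,"rx":0,"ry":0,"rz":0},
  {"x":-0.8,"y":0.09,"z":0,"rx":0,"ry":0,"rz":0},
  {"x":-0.8,"y":0.09,"z":0,"rx":0,"ry":0,"rz":0},
  {"x":-0.8,"y":0.09,"z":0,"rx":0,"ry":0,"rz":0},
  {"x":-0.8,"y":0.09,"z":0,"rx":0,"ry":0,"rz":0},
  {"x":-0.8,"y":0.09,"z":0,"rx":0,"ry":0,"rz":0},
  {"x":-0.8,"y":0.09,"z":0,"rx":0,"ry":0,"rz":0},
  {"x":-0.8,"y":0.07,"z":0,"rx":0,"ry":0,"rz":0},
  {"x":-0.42,"y":0,"z":0,"rx":0,"ry":0,"rz":0},
])

```text
t: 7.8
eef_pos: [572.0, -2.2, 242.1]
tcp_rot: [-3.141, -0.0, 1.782]
ft_force: [1.3, -0.2, -2.1]
opening: 0.298
grip_force: 29.8
```

```bash
python3 - <<'E'
from h import *
go(570.8,-0.8,188,1.78)
c=grab('wrist');s=grab('scene')
save(np.hstack([c['image'][150:400,130:430],cv2.resize(s['image'][175:275,240:340],(250,250),interpolation=cv2.INTER_CUBIC)]),'hover')
X=cloud(s);P=X[100:300,200:400].reshape(-1,3)
P=P[(abs(P[:,0]-571)<35)&(abs(P[:,1]+2)<35)]
for lo,hi in((136,150),(152,180)):
    q=P[(P[:,2]>lo)&(P[:,2]<hi)];print(lo,len(q),pca(q[:,:2]),q.min(0))
slot(s)
E
```

```text
t 7.8 pos [572.   -2.2 242.1] rot [-3.1408e+00 -1.0000e-04  1.7818e+00] open 0.298 F [ 1.3 -0.2 -2.1] q6 -0.33
shift units [ 0.06 -0.04  2.17] rotvec units [-0.01 -0.    0.02]
136 54 (array([573.86947527,  -7.79586049]), np.float64(13.493216425929491), array([27.65732208,  5.42278032])) [561.15478167 -10.9881819  136.37785454]
152 41 (array([574.13090683,  -9.78238295]), np.float64(35.0852884169827), array([9.85553216, 5.26692596])) [568.24134763 -12.65949497 152.94715373]
slot 13 (array([571.58460944,  -2.26391923]), np.float64(12.01074993250012), array([22.56908769,  3.82019315]))
```

View pics/hover.png

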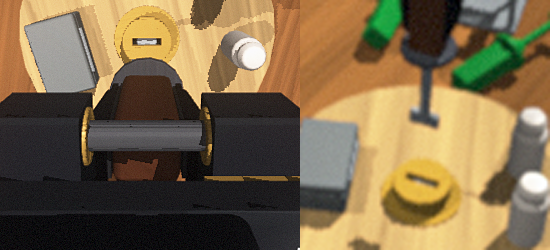

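The wrist view shows the slot ahead of the collar (crop 148,42), level in the image, so it is parallel to the blade. The scene inset shows the blade hanging over the head. Next I get the slot position from the wrist image.

```bash
python3 - <<'E'
from h import *
c=load('wrist')
P=slot(c,57.5,(571,-1)); 
X=cloud(c);d=np.hypot(X[...,0]-571,X[...,1]+1)
Q=X[(d<32)&(X[...,2]>54)&(X[...,2]<61)];print(np.median(Q[:,2]),len(Q),cv2.minEnclosingCircle(Q[:,:2].astype(np.float32)))
f=X[(d<15)&(X[...,2]<54)&(X[...,2]>40)];print('floor',len(f),np.median(f,axis=0),pca(f[:,:2]))
# collar & handle in wrist
T=Ro.from_euler('xyz',state()['tcp_rot']);p=state()['eef_pos']
q=T.inv().apply((X.reshape(-1,3)-p));ok=np.isfinite(q[:,0])&(np.hypot(q[:,0],q[:,1])<40)
k=q[ok&(q[:,2]>5)&(q[:,2]<35)];
print('collar',len(k),k.min(0),k.max(0),k.mean(0)); 
top=k[k[:,2]>12];r=23
from scipy.optimize import least_squares
e=top[top[:,0]>8]
print(np.histogram(k[:,2],10))
E
```

```text
slot 204 (array([572.74037365,  -1.95397343]), np.float64(16.792424274828512), array([28.39936705, 21.6805371 ]))
56.64770261652374 1495 ((572.4413452148438, 0.09414845705032349), 27.604001998901367)
floor 182 [571.51025557  -1.36760052  50.44609315] (array([571.49990191,  -1.42392374]), np.float64(12.527899286338288), array([29.06377245,  7.9074557 ]))
collar 1224 [  2.38594131 -20.93773939   5.02861482] [20.93825976 23.16097684 22.38684665] [13.46644547  1.03051248 16.02032486]
(array([ 42,  34,  39,  44,  22,  11, 573, 394,  37,  28]), array([ 5.02861482,  6.76443801,  8.50026119, 10.23608437, 11.97190756,
       13.70773074, 15.44355392, 17.1793771 , 18.91520029, 20.65102347,
       22.38684665]))
```

Request:
step_arm([
  {"x":0.12,"y":-0.04,"z":0,"rx":0,"ry":0,"rz":0},
  {"x":0,"y":0,"z":0.4,"rx":0,"ry":0,"rz":0},
  {"x":0,"y":0,"z":0.5,"rx":0,"ry":0,"rz":0},
  {"x":0,"y":0,"z":0.5,"rx":0,"ry":0,"rz":0},
  {"x":0,"y":0,"z":0.5,"rx":0,"ry":0,"rz":0},
  {"x":0,"y":0,"z":0.4,"rx":0,"ry":0,"rz":0},
  {"x":0,"y":0,"z":0.4,"rx":0,"ry":0,"rz":0},
  {"x":0,"y":0,"z":0,"rx":0,"ry":0,"rz":0},
  {"x":0,"y":0,"z":0,"rx":0,"ry":0,"rz":0},
  {"x":0,"y":0,"z":0,"rx":0,"ry":0,"rz":0},
])

```text
t: 8.73
eef_pos: [570.3, 2.5, 176.0]
tcp_rot: [3.141, 0.0, 1.783]
ft_force: [0.5, 0.1, -0.9]
opening: 0.297
grip_force: 29.8
```

```bash
python3 - <<'E'
from h import *
go(570.8,-0.8,158,1.78)
c=grab('wrist');s=grab('scene');t=grab('top')
save(np.hstack([cv2.resize(s['image'][205:275,250:320],(500,500),interpolation=cv2.INTER_CUBIC),cv2.resize(c['image'][130:330,220:340],(300,500))]),'hover2')
X=cloud(s);P=X[100:300,200:400].reshape(-1,3)
P=P[(abs(P[:,0]-571)<35)&(abs(P[:,1]+2)<35)]
q=P[(P[:,2]>69)&(P[:,2]<82)];print(len(q),pca(q[:,:2]),q.min(0))
E
```

```text
t 8.73 pos [570.3   2.5 176. ] rot [3.1409e+00 2.0000e-04 1.7831e+00] open 0.297 F [ 0.5  0.1 -0.9] q6 -0.32
shift units [-0.13 -0.01  0.72] rotvec units [0.01 0.   0.03]
38 (array([571.07884131,  -2.96611535]), np.float64(14.3894212610858), array([28.00418374,  3.36009959])) [557.2780014   -6.45052607  69.4596114 ]
```

View pics/hover2.png

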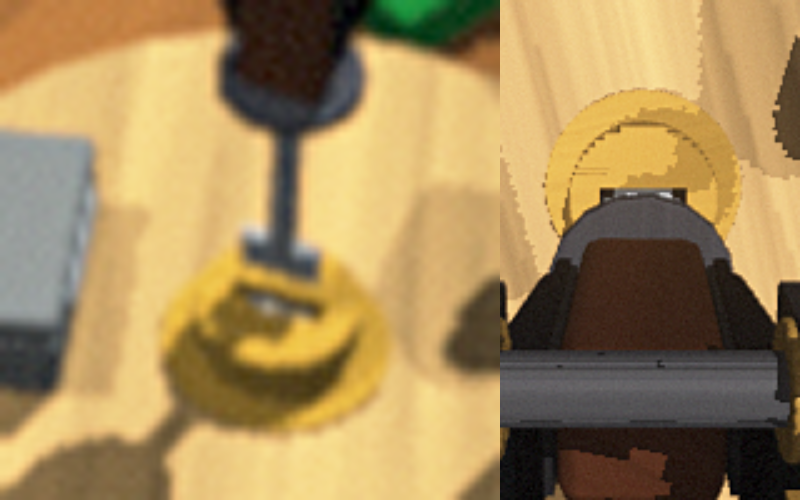

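The blade hovers about 10 mm above the slot (scene crop: blade 283,255 and slot 278,297), parallel to it. I correct tool x by about -2 mm and lower.

Request:
step_arm([
  {"x":-0.088,"y":0,"z":0,"rx":0,"ry":0,"rz":0},
  {"x":0,"y":0,"z":0.1,"rx":0,"ry":0,"rz":0},
  {"x":0,"y":0,"z":0.1,"rx":0,"ry":0,"rz":0},
  {"x":0,"y":0,"z":0.1,"rx":0,"ry":0,"rz":0},
  {"x":0,"y":0,"z":0.1,"rx":0,"ry":0,"rz":0},
  {"x":0,"y":0,"z":0.08,"rx":0,"ry":0,"rz":0},
  {"x":0,"y":0,"z":0.06,"rx":0,"ry":0,"rz":0},
  {"x":0,"y":0,"z":0,"rx":0,"ry":0,"rz":0},
  {"x":0,"y":0,"z":0,"rx":0,"ry":0,"rz":0},
  {"x":0,"y":0,"z":0,"rx":0,"ry":0,"rz":0},
])

```text
t: 9.72
eef_pos: [570.6, 0.1, 162.2]
tcp_rot: [3.141, -0.0, 1.783]
ft_force: [-0.2, -0.5, -1.1]
opening: 0.295
grip_force: 29.8
```

With the tip at about 54 mm, below the head's top face, and no contact force, the blade has entered the slot.

Request:
step_arm([
  {"x":0,"y":0,"z":0.05,"rx":0,"ry":0,"rz":0},
  {"x":0,"y":0,"z":0.05,"rx":0,"ry":0,"rz":0},
  {"x":0,"y":0,"z":0.05,"rx":0,"ry":0,"rz":0},
  {"x":0,"y":0,"z":0.03,"rx":0,"ry":0,"rz":0},
  {"x":0,"y":0,"z":0.03,"rx":0,"ry":0,"rz":0},
  {"x":0,"y":0,"z":0,"rx":0,"ry":0,"rz":0},
  {"x":0,"y":0,"z":0,"rx":0,"ry":0,"rz":0},
  {"x":0,"y":0,"z":0,"rx":0,"ry":0,"rz":0},
  {"x":0,"y":0,"z":0,"rx":0,"ry":0,"rz":0},
  {"x":0,"y":0,"z":0,"rx":0,"ry":0,"rz":0},
])

```text
t: 10.55
eef_pos: [570.7, 0.2, 158.1]
tcp_rot: [3.14, 0.0, 1.783]
ft_force: [-3.0, 0.4, 12.2]
opening: 0.29
grip_force: 30.0
```

Contact at TCP z=158.1 (tip about 50 mm, the slot floor) with about 14 N. I turn clockwise and follow the screw down.

Request:
step_arm([
  {"x":0,"y":0.004,"z":0,"rx":0,"ry":0,"rz":0.5},
  {"x":0,"y":0.004,"z":0,"rx":0,"ry":0,"rz":0.5},
  {"x":0,"y":0.004,"z":0,"rx":0,"ry":0,"rz":0.5},
  {"x":0,"y":0.004,"z":0.01,"rx":0,"ry":0,"rz":0.5},
  {"x":0,"y":0.004,"z":0.01,"rx":0,"ry":0,"rz":0.5},
  {"x":0,"y":0.004,"z":0.01,"rx":0,"ry":0,"rz":0.5},
  {"x":0,"y":0.004,"z":0.01,"rx":0,"ry":0,"rz":0.5},
  {"x":0,"y":0.004,"z":0.01,"rx":0,"ry":0,"rz":0.5},
  {"x":0,"y":0,"z":0,"rx":0,"ry":0,"rz":0},
  {"x":0,"y":0,"z":0,"rx":0,"ry":0,"rz":0},
])

```text
t: 11.38
eef_pos: [572.0, 0.5, 157.1]
tcp_rot: [3.139, -0.001, 1.382]
ft_force: [-1.5, 2.1, 11.8]
opening: 0.294
grip_force: 30.0
```

```bash
python3 - <<'E'
from h import *
go(571.3,0.3,158);print(state()['moment'].round(2))
E
```

```text
t 11.38 pos [5.720e+02 5.000e-01 1.571e+02] rot [ 3.1390e+00 -1.0000e-03  1.3825e+00] open 0.294 F [-1.5  2.1 11.8] q6 0.07
shift units [-0.01 -0.03 -0.04] rotvec units [0. 0. 0.]
[0.66 0.51 0.04]
```

Request:
step_arm([
  {"x":0,"y":0.004,"z":0.01,"rx":0,"ry":0,"rz":0.5},
  {"x":0,"y":0.004,"z":0.01,"rx":0,"ry":0,"rz":0.5},
  {"x":0,"y":0.004,"z":0.01,"rx":0,"ry":0,"rz":0.5},
  {"x":0,"y":0.004,"z":0.01,"rx":0,"ry":0,"rz":0.5},
  {"x":0,"y":0.004,"z":0.01,"rx":0,"ry":0,"rz":0.5},
  {"x":0,"y":0.004,"z":0.01,"rx":0,"ry":0,"rz":0.5},
  {"x":0,"y":0.004,"z":0.01,"rx":0,"ry":0,"rz":0.5},
  {"x":0,"y":0.004,"z":0.01,"rx":0,"ry":0,"rz":0.5},
  {"x":0,"y":0.004,"z":0.01,"rx":0,"ry":0,"rz":0.5},
  {"x":0,"y":0.004,"z":0.01,"rx":0,"ry":0,"rz":0.5},
])

```text
t: 12.22
eef_pos: [572.8, 0.1, 154.6]
tcp_rot: [3.14, -0.002, 0.881]
ft_force: [-2.2, 1.6, 12.4]
opening: 0.296
grip_force: 30.0
```

```bash
python3 - <<'E'
from h import *
go(571.3,0.3,158);print(state()['moment'].round(2))
E
```

```text
t 12.22 pos [5.728e+02 1.000e-01 1.546e+02] rot [ 3.140e+00 -1.800e-03  8.805e-01] open 0.296 F [-2.2  1.6 12.4] q6 0.57
shift units [-0.03 -0.05 -0.13] rotvec units [0. 0. 0.]
[0.62 0.82 0.1 ]
```

Request:
step_arm([
  {"x":0,"y":0.004,"z":0.01,"rx":0,"ry":0,"rz":0.5},
  {"x":0,"y":0.004,"z":0.01,"rx":0,"ry":0,"rz":0.5},
  {"x":0,"y":0.004,"z":0.01,"rx":0,"ry":0,"rz":0.5},
  {"x":0,"y":0.004,"z":0.01,"rx":0,"ry":0,"rz":0.5},
  {"x":0,"y":0.004,"z":0.01,"rx":0,"ry":0,"rz":0.5},
  {"x":0,"y":0.004,"z":0.01,"rx":0,"ry":0,"rz":0.5},
  {"x":0,"y":0.004,"z":0.01,"rx":0,"ry":0,"rz":0.5},
  {"x":0,"y":0.004,"z":0.01,"rx":0,"ry":0,"rz":0.4},
  {"x":0,"y":0,"z":0,"rx":0,"ry":0,"rz":0},
  {"x":0,"y":0,"z":0,"rx":0,"ry":0,"rz":0},
])

```text
t: 13.05
eef_pos: [573.2, -0.5, 152.7]
tcp_rot: [3.141, -0.002, 0.493]
ft_force: [-2.9, 2.3, 14.2]
opening: 0.294
grip_force: 30.0
```

```bash
python3 - <<'E'
from h import *
go(571.3,0.3,158);print(state()['moment'].round(2))
E
```

```text
t 13.05 pos [ 5.732e+02 -5.000e-01  1.527e+02] rot [ 3.1409e+00 -2.1000e-03  4.9270e-01] open 0.294 F [-2.9  2.3 14.2] q6 0.96
shift units [-0.05 -0.06 -0.21] rotvec units [0. 0. 0.]
[0.67 0.93 0.16]
```

Request:
step_arm([
  {"x":0,"y":0.002,"z":0.006,"rx":0,"ry":0,"rz":0.3},
  {"x":0,"y":0.002,"z":0.006,"rx":0,"ry":0,"rz":0.3},
  {"x":0,"y":0.002,"z":0.006,"rx":0,"ry":0,"rz":0.3},
  {"x":0,"y":0.002,"z":0.006,"rx":0,"ry":0,"rz":0.3},
  {"x":0,"y":0,"z":0,"rx":0,"ry":0,"rz":0},
  {"x":0,"y":0,"z":0,"rx":0,"ry":0,"rz":0},
  {"x":0,"y":0,"z":0,"rx":0,"ry":0,"rz":0},
  {"x":0,"y":0,"z":0,"rx":0,"ry":0,"rz":0},
  {"x":0,"y":0,"z":0,"rx":0,"ry":0,"rz":0},
  {"x":0,"y":0,"z":0,"rx":0,"ry":0,"rz":0},
])

```text
t: 13.88
eef_pos: [573.4, -0.7, 152.5]
tcp_rot: [3.141, -0.002, 0.374]
ft_force: [-4.4, 2.8, 18.9]
opening: 0.296
grip_force: 30.2
```

```bash
python3 - <<'E'
from h import *
go(571.3,0.3,158);print(state()['moment'].round(2))
E
```

```text
t 13.88 pos [573.4  -0.7 152.5] rot [ 3.1406e+00 -2.2000e-03  3.7440e-01] open 0.296 F [-4.4  2.8 18.9] q6 1.08
shift units [-0.06 -0.07 -0.22] rotvec units [0. 0. 0.]
[0.7  1.33 0.91]
```

The moment jumps to 0.9 N m and the sinking has stopped (5.6 mm in all), so the screw is home. I back off within the slot's play and lift.

Request:
step_arm([
  {"x":0,"y":0,"z":0,"rx":0,"ry":0,"rz":-0.5},
  {"x":0,"y":0,"z":-0.05,"rx":0,"ry":0,"rz":-0.5},
  {"x":0,"y":0,"z":-0.05,"rx":0,"ry":0,"rz":-0.3},
  {"x":0,"y":0,"z":-0.1,"rx":0,"ry":0,"rz":0},
  {"x":0,"y":0,"z":-0.2,"rx":0,"ry":0,"rz":0},
  {"x":0,"y":0,"z":-0.4,"rx":0,"ry":0,"rz":0},
  {"x":0,"y":0,"z":-0.7,"rx":0,"ry":0,"rz":0},
  {"x":0,"y":0,"z":-0.7,"rx":0,"ry":0,"rz":0},
  {"x":0,"y":0,"z":-0.7,"rx":0,"ry":0,"rz":0},
  {"x":0,"y":0,"z":-0.6,"rx":0,"ry":0,"rz":0},
])

```text
t: 14.72
eef_pos: [572.8, -1.1, 240.0]
tcp_rot: [3.141, -0.001, 0.502]
ft_force: [-0.5, 0.1, -1.6]
opening: 0.295
grip_force: 29.9
```

Request:
step_arm([
  {"x":0,"y":0,"z":0,"rx":0,"ry":0,"rz":-0.8},
  {"x":0,"y":0,"z":0,"rx":0,"ry":0,"rz":-0.8},
  {"x":0,"y":0,"z":0,"rx":0,"ry":0,"rz":-0.8},
  {"x":0,"y":0,"z":0,"rx":0,"ry":0,"rz":-0.8},
  {"x":0,"y":0,"z":0,"rx":0,"ry":0,"rz":-0.8},
  {"x":0,"y":0,"z":0,"rx":0,"ry":0,"rz":-0.8},
  {"x":0,"y":0,"z":0,"rx":0,"ry":0,"rz":-0.8},
  {"x":0,"y":0,"z":0,"rx":0,"ry":0,"rz":-0.8},
  {"x":0,"y":0,"z":0,"rx":0,"ry":0,"rz":-0.8},
  {"x":0,"y":0,"z":0,"rx":0,"ry":0,"rz":-0.8},
])

```text
t: 15.55
eef_pos: [572.7, -1.2, 238.8]
tcp_rot: [3.141, 0.0, 1.306]
ft_force: [0.8, -0.0, -2.2]
opening: 0.291
grip_force: 29.9
```

```bash
python3 - <<'E'
from h import *
go(468,316,240,2.0128)
c=grab('wrist');s=grab('scene')
X=cloud(c)
P=onplane(c,*[a.ravel() for a in np.mgrid[:420,:560][::-1]],51)
d=np.hypot(X[...,0]-571.5,X[...,1]+1);f=X[(d<16)&(X[...,2]<48.5)&(X[...,2]>35)];print('floor',len(f),np.median(f,axis=0),pca(f[:,:2]))
f=X[(d<30)&(X[...,2]>48.5)&(X[...,2]<58)];print('head z',np.median(f[:,2]))
X=cloud(s);P=X[80:320,180:420].reshape(-1,3)
P=P[(abs(P[:,0]-572)<25)&(abs(P[:,1]+2)<25)]
q=P[(P[:,2]>125)&(P[:,2]<170)]
for z in range(125,170,5):
    k=q[(q[:,2]>=z)&(q[:,2]<z+5)]
    if len(k):print(z,len(k),k.mean(0).round(1),np.ptp(k,axis=0).round(1))
E
```

```text
t 15.55 pos [572.7  -1.2 238.8] rot [3.1413e+00 1.0000e-04 1.3057e+00] open 0.291 F [ 0.8 -0.  -2.2] q6 0.15
shift units [13.26  1.64 -0.05] rotvec units [ 0.    0.   -7.07]
floor 194 [571.83606151  -0.80598428  45.04307039] (array([571.81725219,  -0.81443212]), np.float64(130.78158245599917), array([30.87863174,  8.01307316]))
head z 51.22823927721962
130 12 [575.4  -6.5 133.2] [26.4  7.4  3. ]
135 15 [572.6  -6.7 137.9] [24.3  5.5  4.7]
140 16 [571.9  -6.5 143.1] [26.6 11.5  4.6]
145 19 [574.7  -6.6 147.1] [25.5  9.3  4.8]
150 6 [574.7  -7.8 152.3] [4.1 7.7 3.6]
155 9 [573.9  -8.2 157. ] [7.7 6.6 4.9]
160 8 [574.7  -7.6 162.1] [7.9 4.8 3.6]
165 10 [573.3  -7.9 167.1] [8.2 5.  4.6]
```

The slot now reads -49°, so it has turned 62° and sunk 5.4 mm: home. Returning to the holder.

Request:
step_arm([
  {"x":0,"y":0,"z":0,"rx":0,"ry":0,"rz":-0.8},
  {"x":0,"y":0,"z":0,"rx":0,"ry":0,"rz":-0.8},
  {"x":0,"y":0,"z":0,"rx":0,"ry":0,"rz":-0.8},
  {"x":0,"y":0,"z":0,"rx":0,"ry":0,"rz":-0.8},
  {"x":0,"y":0,"z":0,"rx":0,"ry":0,"rz":-0.8},
  {"x":0,"y":0,"z":0,"rx":0,"ry":0,"rz":-0.8},
  {"x":0,"y":0,"z":0,"rx":0,"ry":0,"rz":-0.8},
  {"x":0,"y":0,"z":0,"rx":0,"ry":0,"rz":-0.8},
  {"x":0,"y":0,"z":0,"rx":0,"ry":0,"rz":-0.67},
  {"x":0,"y":0,"z":0,"rx":0,"ry":0,"rz":0},
])

```text
t: 16.48
eef_pos: [572.8, -1.1, 238.5]
tcp_rot: [3.141, 0.0, 2.01]
ft_force: [-0.2, 0.2, -1.5]
opening: 0.296
grip_force: 29.9
```

Request:
step_arm([
  {"x":0.85,"y":0.1,"z":0,"rx":0,"ry":0,"rz":0},
  {"x":0.85,"y":0.1,"z":0,"rx":0,"ry":0,"rz":0},
  {"x":0.85,"y":0.1,"z":0,"rx":0,"ry":0,"rz":0},
  {"x":0.85,"y":0.1,"z":0,"rx":0,"ry":0,"rz":0},
  {"x":0.85,"y":0.1,"z":0,"rx":0,"ry":0,"rz":0},
  {"x":0.85,"y":0.1,"z":0,"rx":0,"ry":0,"rz":0},
  {"x":0.85,"y":0.1,"z":0,"rx":0,"ry":0,"rz":0},
  {"x":0.85,"y":0.1,"z":0,"rx":0,"ry":0,"rz":0},
  {"x":0.85,"y":0.1,"z":0,"rx":0,"ry":0,"rz":0},
  {"x":0.85,"y":0.1,"z":0,"rx":0,"ry":0,"rz":0},
])

```text
t: 17.32
eef_pos: [504.7, 202.9, 238.4]
tcp_rot: [3.141, 0.0, 2.005]
ft_force: [0.7, 0.1, -2.0]
opening: 0.294
grip_force: 29.9
```

Request:
step_arm([
  {"x":0.8,"y":0.1,"z":0,"rx":0,"ry":0,"rz":0},
  {"x":0.8,"y":0.1,"z":0,"rx":0,"ry":0,"rz":0},
  {"x":0.8,"y":0.1,"z":0,"rx":0,"ry":0,"rz":0},
  {"x":0.8,"y":0.1,"z":0,"rx":0,"ry":0,"rz":0},
  {"x":0.8,"y":0.1,"z":0,"rx":0,"ry":0,"rz":0},
  {"x":0.74,"y":0.11,"z":0,"rx":0,"ry":0,"rz":0},
  {"x":0,"y":0,"z":0,"rx":0,"ry":0,"rz":0},
  {"x":0,"y":0,"z":0,"rx":0,"ry":0,"rz":0},
  {"x":0,"y":0,"z":0,"rx":0,"ry":0,"rz":0},
  {"x":0,"y":0,"z":0,"rx":0,"ry":0,"rz":0},
])

```text
t: 18.15
eef_pos: [468.8, 315.0, 238.2]
tcp_rot: [3.142, 0.0, 2.008]
ft_force: [-0.8, -0.4, -2.3]
opening: 0.295
grip_force: 29.9
```

```bash
python3 - <<'E'
from h import *
go(467.5,315.2,240,2.0128)
s=grab('scene')
X=cloud(s);P=X[60:220,240:400].reshape(-1,3);P=P[(abs(P[:,0]-468)<30)&(abs(P[:,1]-314)<30)]
q=P[(P[:,2]>132)&(P[:,2]<145)];print('blade',pca(q[:,:2]))
q=P[(P[:,2]>150)&(P[:,2]<195)];print('shaft',q.mean(0))
q=P[(P[:,2]>105)];print(q[:,2].min())
E
```

```text
t 18.15 pos [468.8 315.  238.2] rot [3.1415e+00 1.0000e-04 2.0076e+00] open 0.295 F [-0.8 -0.4 -2.3] q6 0.04
shift units [ 0.03 -0.05 -0.07] rotvec units [ 0.    0.   -0.05]
blade (array([469.57987797, 309.38826565]), np.float64(24.0436096754321), array([26.51201178,  6.10798841]))
shaft [470.49749591 308.04774832 172.40683519]
129.9470680440623
```

Request:
step_arm([
  {"x":0.03,"y":-0.05,"z":0.3,"rx":0,"ry":0,"rz":0},
  {"x":0,"y":0,"z":0.35,"rx":0,"ry":0,"rz":0},
  {"x":0,"y":0,"z":0.35,"rx":0,"ry":0,"rz":0},
  {"x":0,"y":0,"z":0.35,"rx":0,"ry":0,"rz":0},
  {"x":0,"y":0,"z":0.35,"rx":0,"ry":0,"rz":0},
  {"x":0,"y":0,"z":0.35,"rx":0,"ry":0,"rz":0},
  {"x":0,"y":0,"z":0.35,"rx":0,"ry":0,"rz":0},
  {"x":0,"y":0,"z":0.35,"rx":0,"ry":0,"rz":0},
  {"x":0,"y":0,"z":0.35,"rx":0,"ry":0,"rz":0},
  {"x":0,"y":0,"z":0.3,"rx":0,"ry":0,"rz":0},
])

```text
t: 19.03
eef_pos: [467.1, 315.8, 152.0]
tcp_rot: [-3.141, -0.0, 2.01]
ft_force: [-0.6, -0.4, -1.0]
opening: 0.294
grip_force: 29.9
```

Request:
step_arm([
  {"x":0,"y":0,"z":0.3,"rx":0,"ry":0,"rz":0},
  {"x":0,"y":0,"z":0.3,"rx":0,"ry":0,"rz":0},
  {"x":0,"y":0,"z":0.25,"rx":0,"ry":0,"rz":0},
  {"x":0,"y":0,"z":0.2,"rx":0,"ry":0,"rz":0},
  {"x":0,"y":0,"z":0.15,"rx":0,"ry":0,"rz":0},
  {"x":0,"y":0,"z":0.1,"rx":0,"ry":0,"rz":0},
  {"x":0,"y":0,"z":0.05,"rx":0,"ry":0,"rz":0},
  {"x":0,"y":0,"z":0,"rx":0,"ry":0,"rz":0},
  {"x":0,"y":0,"z":0,"rx":0,"ry":0,"rz":0},
  {"x":0,"y":0,"z":0,"rx":0,"ry":0,"rz":0},
])

```text
t: 19.87
eef_pos: [467.3, 315.9, 119.6]
tcp_rot: [3.141, -0.0, 2.01]
ft_force: [0.1, -0.2, -1.9]
opening: 0.292
grip_force: 29.9
```

Just above the rest height and still carrying the weight; a last 1 mm down, then release.

Request:
step_arm([
  {"x":0,"y":0,"z":0.03,"rx":0,"ry":0,"rz":0},
  {"x":0,"y":0,"z":0.03,"rx":0,"ry":0,"rz":0},
  {"x":0,"y":0,"z":0,"rx":0,"ry":0,"rz":0},
  {"x":0,"y":0,"z":0,"rx":0,"ry":0,"rz":0},
  {"x":0,"y":0,"z":0,"rx":0,"ry":0,"rz":0},
  {"x":0,"y":0,"z":0,"rx":0,"ry":0,"rz":0},
  {"x":0,"y":0,"z":0,"rx":0,"ry":0,"rz":0},
  {"x":0,"y":0,"z":0,"rx":0,"ry":0,"rz":0},
  {"x":0,"y":0,"z":0,"rx":0,"ry":0,"rz":0},
  {"x":0,"y":0,"z":0,"rx":0,"ry":0,"rz":0},
])

```text
t: 20.7
eef_pos: [467.2, 315.9, 118.1]
tcp_rot: [3.141, -0.0, 2.01]
ft_force: [-1.5, -0.5, 5.1]
opening: 0.292
grip_force: 29.9
```

Request:
step_arm([
  {"x":0,"y":0,"z":0,"rx":0,"ry":0,"rz":0},
  {"x":0,"y":0,"z":0,"rx":0,"ry":0,"rz":0},
  {"x":0,"y":0,"z":0,"rx":0,"ry":0,"rz":0},
  {"x":0,"y":0,"z":0,"rx":0,"ry":0,"rz":0},
  {"x":0,"y":0,"z":0,"rx":0,"ry":0,"rz":0},
  {"x":0,"y":0,"z":0,"rx":0,"ry":0,"rz":0},
  {"x":0,"y":0,"z":0,"rx":0,"ry":0,"rz":0},
  {"x":0,"y":0,"z":0,"rx":0,"ry":0,"rz":0},
  {"x":0,"y":0,"z":0,"rx":0,"ry":0,"rz":0},
  {"x":0,"y":0,"z":0,"rx":0,"ry":0,"rz":0},
], jaw=-1)

```text
t: 21.53
eef_pos: [467.2, 315.9, 117.8]
tcp_rot: [3.142, -0.0, 2.01]
ft_force: [-0.9, 0.1, -0.6]
opening: 0.941
grip_force: 0.0
```

Request:
step_arm([
  {"x":0,"y":0,"z":-0.3,"rx":0,"ry":0,"rz":0},
  {"x":0,"y":0,"z":-0.5,"rx":0,"ry":0,"rz":0},
  {"x":0,"y":0,"z":-0.6,"rx":0,"ry":0,"rz":0},
  {"x":0,"y":0,"z":-0.6,"rx":0,"ry":0,"rz":0},
  {"x":0,"y":0,"z":-0.6,"rx":0,"ry":0,"rz":0},
  {"x":0,"y":0,"z":-0.6,"rx":0,"ry":0,"rz":0},
  {"x":0,"y":0,"z":-0.6,"rx":0,"ry":0,"rz":0},
  {"x":0,"y":0,"z":-0.6,"rx":0,"ry":0,"rz":0},
  {"x":0,"y":0,"z":0,"rx":0,"ry":0,"rz":0},
  {"x":0,"y":0,"z":0,"rx":0,"ry":0,"rz":0},
])

```text
t: 22.37
eef_pos: [467.2, 315.9, 228.4]
tcp_rot: [3.14, -0.0, 2.01]
ft_force: [-0.0, -0.5, -0.2]
opening: 1.001
grip_force: 0.0
```

```bash
python3 - <<'E'
from h import *
go(467.5,315.2,240)
s=grab('scene');save(cv2.resize(s['image'][80:320,200:440],(560,560),interpolation=cv2.INTER_CUBIC),'final')
X=cloud(s);P=X[60:220,240:400].reshape(-1,3);P=P[(abs(P[:,0]-468)<25)&(abs(P[:,1]-312)<25)&(P[:,2]>112)&(P[:,2]<185)]
print(len(P),P[:,2].max())
for lo,hi in((112,125),(125,145),(145,165)):
    q=P[(P[:,2]>lo)&(P[:,2]<hi)];print(q.mean(0).round(1),cv2.minAreaRect(q[:,:2].astype(np.float32)))
E
```

```text
t 22.37 pos [467.2 315.9 228.4] rot [ 3.1400e+00 -1.0000e-04  2.0099e+00] open 1.001 F [-0.  -0.5 -0.2] q6 0.04
shift units [-0.03 -0.   -0.46] rotvec units [0. 0. 0.]
244 173.64734581587467
[472.7 300.1 118.2] ((472.69024658203125, 299.72265625), (26.55775260925293, 8.528040885925293), 18.073415756225586)
[473.6 300.3 135.2] ((473.28106689453125, 299.4235534667969), (27.993274688720703, 8.924756050109863), 22.184335708618164)
[473.2 299.9 155.2] ((473.3023986816406, 300.4916076660156), (27.7542667388916, 9.211419105529785), 26.85398292541504)
```

View pics/final.png

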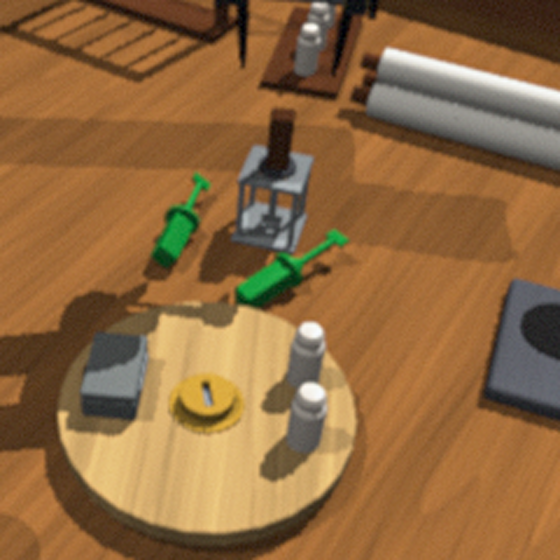

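The final picture shows the driver upright in the holder with its collar on the plate (280,160). The slot is turned, and the seals and case are where they were. The two green look-alikes are lying on the table, at (180,220) and (290,270).

```bash
python3 -c "
from cell import *
print(job_done())"
```

```text
the job is handed in; nothing more can be done
None
```

The screw is turned to its stop, the screwdriver hangs upright in the brush holder and is released, and the job is handed in (no verdict was returned); the two green look-alikes, upright at the start, were lying on the table from the first lift on, cause not known.

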